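Lock the swivel dock and take off the push-and-turn cap of the cleaner bottle

ROBOT

A 7-joint arm with a two-finger parallel gripper is mounted at the origin on the work surface. World frame = base frame: x ahead of the robot, y to its left, z up, the work surface at z = 0. Lengths are in m, angles in rad, forces in N, time in s.
With the tool pointing down it reaches from about 0.4 to 0.875 m from the base axis. Payload 19.3 kg.
Tool frame: the origin (TCP) lies at the very end of the fingers, on their centre line; the grasp point (between the pads) lies bot.grasp_offset behind it (bot.grasp_offset is the distance from the TCP to the grasp point, in m); z points along the fingers, y is the direction in which the jaws open and shut (so a half turn about z gives the same grasp; the last joint's range is limited). The gripper opens to 85 mm and grips with 20 to 120 N. Pads are 22 mm wide; open, the fingers measure 114 mm over their backs; the gripper's body (76 mm by 85 mm) begins 54 mm behind the grasp point. The pads swing forward as they close: fully open they stand 13 mm farther back than shut.
Start: joints at [-1.236, 0.521, -0.036, 1.599, 0.021, 1.021, -0.113], TCP at [0.246, 0.574, 0.208] pointing down, gripper open.
Joint ranges: [-2.91, 2.91], [-0.3, 2.13], [-1.5, 1.42], [0.17, 2.43], [-1.26, 4.41], [0.16, 1.93], [-2.52, 2.52]. Speed limits (rad/s): [1.89, 1.89, 2.39, 2.39, 3.01, 3.01, 3.01].

INTERFACE

Orientations are given as [roll, pitch, yaw] about the fixed x, y, z axes, in that order (R = Rz(yaw) Ry(pitch) Rx(roll)).
In Python, from workcell import bot gives the robot as it stands. The module is installed in compiled form; this text tells all that it offers.
- The arm moves only by the shell command python3 -m handwheel 'ROWS' [OPENING] [FORCE]. ROWS is JSON, a list of rows, each a list of 6 numbers: the shift along the tool's x, y, z as a fraction of full scale, then the turn, a rotation vector about the tool's x, y, z as a fraction of full scale. In form: [[x, y, z, rx, ry, rz], ...]. A call has 1 to 8 rows; each row shifts and turns the commanded pose from where the row before left it, along the tool's axes as they then stand; what a row does not reach is not made up. Full scale, the value 1, is 0.025 m for a shift and 360 degrees for a turn. A row lasts 1/8 s, in which the tool goes at most 62.5 mm and 10.7 degrees, less where a joint would pass 70% of its speed; a pose out of reach is approached as far as the arm can. A call with a number of a shift or a turn outside -1 to 1 is refused whole. A call with a gripper value outside its range is refused whole. OPENING is the closure, from -1 (fully open) to 1 (shut), set as the call begins (- or left out, the last holds). The fingers move at their own pace and stop on an object; FORCE is the grip in N (left out, the last holds). Time passes only in rows, so rows that do not move let the fingers close. It gives the time, the measured TCP pose, the force and the opening at its end, in the units of the state.
- bot.observe(): the state, without advancing time (a new reading comes with each control period).
- bot.grab_frame(name): name is "scene" or "top" or "wrist"; returns a dict with "pixels" (480x640x3 uint8, blue, green, red), "vertical_fov" (degrees; the focal length in pixels is half the picture's height over the tangent of half this angle, whatever the lens; pixels are square), "cx", "cy" (the principal point, pixels), "R" (3x3) and "t" (3): a world point X has camera coordinates R X + t. Camera axes: x right, y down, z forward; pixel columns grow to the right and rows downward; lengths in m; the calibration is good to about 2 mm. The wrist camera is an equidistant fisheye: a pixel r from the principal point sees the ray r / f radians off the axis. A picture is of the moment at which its call begins. There is no depth.
- bot.job_done(): hands the job in, once; it reports no verdict.
Trained networks look in a picture, given as the dict that the camera call returned (one of the last four; its "shot" number tells which), for a name from the list of things; names that differ only in an ending like _2 or _b are one class to them, and where a whole thing is asked for, a point or a joint stands for the part that bears it (a point fixed in the world has none). Each returns a list of dicts, best first, with "score" (0 to 1); they miss things now and then, are a little off and sometimes report something else, mostly with a low value. They report only what shows in the picture. A call takes as long as a camera call. They do not tell look-alikes from the thing itself.
- bot.trace(picture, thing): "region" (480x640 bool, what is visible of it) and "point" ([column, row] in pixels, amid what is visible of it).
The state is a dict: "clock": time; "qpos": joint angles; "qd": joint speeds; "joint_efforts": joint torques, N m; "position": TCP position; "tool_rot": TCP orientation; "force": force on the tool from outside, world axes, zero at the start; "moment": the same for the moment, N m; "grip_width": finger opening in m.
Only numpy, scipy, OpenCV 4.12 (cv2) and the standard library are available. Lean on these libraries where they do the work, as an engineer would, in place of code of your own. Each camera call takes 0.05 s, during which the arm holds its last target.

TASK

I want to clean the thumb caps, so open the cleaner bottle: first drop the loose steel lock pin from the wooden holder fully home through the hole in the swivel plate's tab and into the dock's foot under it, so that the bottle cannot spin, and let go of it. Then press the bottle's safety cap down against its spring, twist it about a quarter turn counter-clockwise (seen from above) while it is pressed, and lift it off. Finish while still holding the cap in the gripper, upright, about 5 cm straight above the bottle's mouth; leave the pin in and everything else on the desk where it is.

Things in the scene. Friction and masses are not known exactly. Their poses are not given: they have to be found in the camera images.
- dock: Fixed white plastic foot, 190 x 100 mm, 26 mm tall. Origin on the desk straight under the bottle's axis; x points from the pin hole to the bottle (foot spans x -135 to +55 mm); z up. Blind hole 13 mm wide, 23 mm deep, in its top at x = -100 mm. On it lies the white swivel plate: 8 mm thick, underside at 27 mm, radius 45 mm, with a 36 mm wide tab out to x = -120 mm.
- swivel (a joint): Turn of the swivel plate with the bottle on it, rad, counter-clockwise positive; 0 at the start, where the holes of tab and foot are in line. Spins almost freely until pinned.
- tab_hole (a point): Centre of the hole (13 mm wide, right through, with a 2 mm chamfer) in the tab, at the tab's upper face, 35 mm above the desk; 100 mm from the bottle's axis; z up.
- pin: Loose steel lock pin, 70 mm long, 70 g, upright in one of the holder's two holes, tip 6 mm above the desk. Origin at its tip (lower end), z towards the handle. Shank 10 mm wide, 30 mm long, tapered tip; collar 22 mm wide, 4 mm thick; round handle 14 mm wide, 36 mm tall (34 to 70 mm from the tip). Home: collar on the tab, tip 30 mm below the tab's upper face.
- holder: Fixed block of pale wood, 60 x 120 x 36 mm (its y is the long side), origin under its centre. Two holes 12 mm wide at y = -35 and +35 mm hold the lock pin and a stubby driver, either way round.
- driver: Bystander: stubby driver in the other hole of the holder, with a low round black head 30 mm wide whose top stands 48 mm above the desk. Origin at its lower end, 6 mm above the desk.
- cap: Loose white push-and-turn cap, round, 51 mm wide, 30 mm tall, 30 g. Origin at the centre of its underside, z up, x along the two small raised bars on top. Locked: underside 121 mm, top 151 mm above the desk, x along the bottle's x. Must be 4 mm down to turn (5 to 6 mm is good); turns counter-clockwise only; free to lift between 60 and 115 degrees of turn, where it stops.
- mouth (a point): Centre of the bottle's mouth (top of its neck), on the bottle's axis, 136 mm above the desk; x is the bottle's x, z up. Bottle: grey plastic, 66 mm wide, clipped on the swivel plate. Its shoulder lies 105 mm above the desk at 13 mm radius, sloping to 95 mm at 33 mm radius: room for fingers to reach some 10 mm below the cap.
- plunger (a joint): How far the cap presses down the spring plunger in the bottle's neck, m: 0 with the cap locked (spring force 5 N), 0.007 with the cap fully down on its hard stop (10 N), -0.003 with no cap on.
- cube: Bystander: frosted glass paperweight cube, 50 mm; origin under its centre.
- thumbcap0: Bystander: black rubber thumb cap, 22 mm wide, 10 mm tall; origin under its centre.
- thumbcap1: Bystander: black rubber thumb cap, 22 mm wide, 10 mm tall; origin under its centre.
- gamepad: Bystander: black gamepad, about 110 x 170 x 46 mm, on the left; origin under its centre.
- mug: Bystander: white mug, 80 mm wide, 90 mm tall, on the left; origin under its centre.
Not all that is in view belongs to the job. Of the things shaped like the cap, the white one is meant.

How it is judged:
On the way, in this order (a step that is already met when the one before it is completed fails the run):
1. the pin is fully home through tab and foot and let go (horizontal distance between pin and tab_hole below 0.005 m and z of pin in the frame of tab_hole below -0.026 m and angle between pin's own z axis and vertical below 0.15 rad and contact force between pin and the fingers below 0.05 N), for 0.2 s.
2. the cap is pressed down with the pin in (horizontal distance between pin and tab_hole below 0.005 m and z of pin in the frame of tab_hole below -0.026 m and angle between pin's own z axis and vertical below 0.15 rad and value of joint plunger above 0.0035 m), for 0.1 s.
3. the cap is twisted free of its lugs while it is still on the neck (horizontal distance between pin and tab_hole below 0.005 m and z of pin in the frame of tab_hole below -0.026 m and angle between pin's own z axis and vertical below 0.15 rad and angle between the x axis of cap and the x axis of mouth, either way round above 0.87 rad and z of cap in the frame of mouth below -0.008 m), for 0.1 s.
At the end, for the whole second after the job is handed in: The cap is held still in the fingers, its underside 25 to 100 mm above the bottle's mouth, within 30 mm of the bottle's axis and within about 14 degrees of upright, not touching the bottle; the pin stands in the tab and foot, let go, its tip at least 26 mm below the tab's upper face (all of step 1 and z of cap in the frame of mouth between 0.025 and 0.1 m and horizontal distance between cap and mouth below 0.03 m and angle between cap's own z axis and vertical below 0.25 rad and contact force between cap and the fingers above 1 N and contact force between cap and dock below 0.05 N and linear speed of cap below 0.03 m/s); the arm keeps its last pose, push and grip.
It fails at once if a bystander (cube, thumb cap, gamepad, mug, driver) is shifted by more than 40 mm (distance of any of cube, thumbcap0, thumbcap1, gamepad, mug, driver from where it was at the start of the episode above 0.04 m).
It also fails if it takes over 61 s, if anything falls off the work surface, if the arm or the gripper's body presses on something with over 40 N, if the wrist force passes 120 N, or if a joint passes its speed limit or range.

## Working session

There is one attempt and no reset: what is moved stays moved. The work goes in short steps, Python scripts to look and compute and a shell command to move; the robot and the scene stay as the last step left them, time stands still between calls to the robot, and variables do not carry over. Pictures are saved under pics/ and viewed, and the job is handed in when it is done.

```bash
mkdir -p pics; python3 - <<'E'
from workcell import bot
import cv2
print(bot.observe(), bot.grasp_offset)
for n in ["scene","top","wrist"]:
    f=bot.grab_frame(n); cv2.imwrite(f"pics/{n}0.png",f["pixels"]); print(n,f["vertical_fov"],f["cx"],f["cy"],f["R"],f["t"],f["shot"])
E
```

```text
{'clock': 0.0, 'qpos': array([-1.23618259,  0.52201456, -0.03632514,  1.59997328,  0.02121555,
        1.02112111, -0.11280216]), 'qd': array([-8.58732619e-05,  2.99579083e-04, -1.82892468e-03,  1.47367465e-03,
       -1.06865849e-03, -1.46687496e-03,  1.29125344e-03]), 'joint_efforts': array([-8.01959704e-04, -9.27113271e+01,  1.97928451e+00, -3.69930625e+01,
        1.77042681e-02,  8.22464383e-03, -4.01952988e-06]), 'position': array([0.24605588, 0.5741417 , 0.20753788]), 'tool_rot': array([-3.14046581e+00,  9.51944707e-05,  2.73677237e+00]), 'force': array([-0.13974127, -0.28562973, -0.36042886]), 'moment': array([ 0.06644151, -0.0027454 , -0.02186026]), 'grip_width': 0.08548612767013154} 0.0187
scene 42.335276302472984 314.3187141506116 239.28394602185057 [[-0.31717611  0.94829428  0.01171622]
 [ 0.49229801  0.17519306 -0.85261366]
 [-0.81058126 -0.26466081 -0.52241045]] [ 0.06663219 -0.2045551   2.06219593] 1
top 48.921492571964 317.7391255347103 237.14166304012952 [[-2.25063121e-04 -9.99927239e-01 -1.20609573e-02]
 [-9.82577296e-01  2.46270626e-03 -1.85838081e-01]
 [ 1.85854261e-01  1.18089975e-02 -9.82506357e-01]] [0.11790127 0.56070397 1.10611911] 2
wrist 65.70646984690485 319.3749282475185 240.42042581612802 [[ 3.92166088e-01  9.19894227e-01  6.08940819e-04]
 [ 8.70308120e-01 -3.71240953e-01  3.23641670e-01]
 [ 2.97942168e-01 -1.26391322e-01 -9.46179528e-01]] [-0.62491894 -0.04310863  0.37941616] 3
```

View pics/scene0.png

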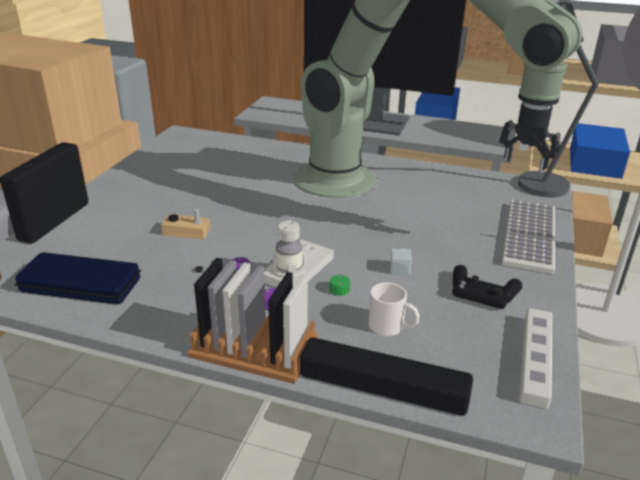

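View pics/top0.png

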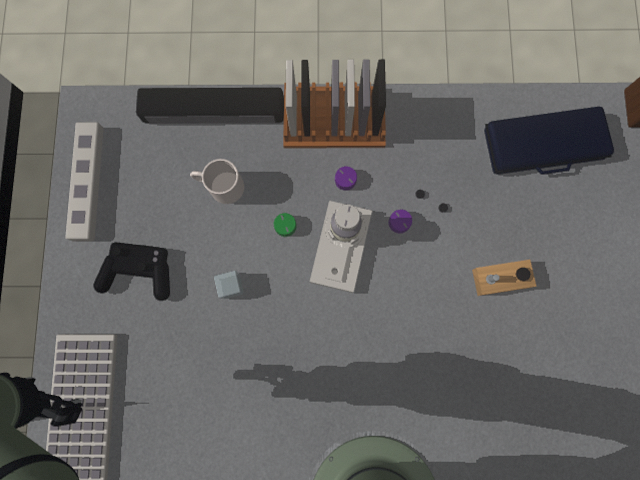

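View pics/wrist0.png

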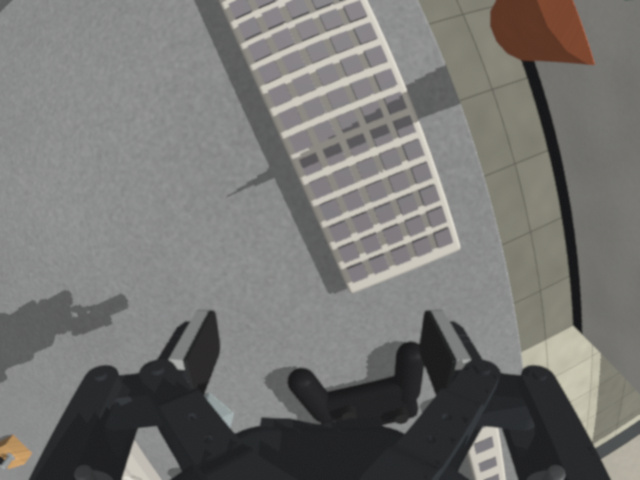

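The top view shows the holder at about (505,278), with the pin at its left end (494,279) and the black driver head at (524,273). The bottle with its white cap is at (346,218) and the tab hole near (335,270). Possible cap look-alikes are green (285,224), purple (346,178) and purple (400,221). The white one on the bottle is the one I want.

```bash
cat > h.py <<'E'
from workcell import bot
import numpy as np, cv2
from scipy.optimize import least_squares
from scipy.spatial.transform import Rotation as Ro
def foc(f): return 240/np.tan(np.radians(f["vertical_fov"]/2))
def ray(f,p,fish=False):
    F=foc(f); d=np.array([(p[0]-f["cx"])/F,(p[1]-f["cy"])/F])
    if fish:
        r=np.linalg.norm(d); c=np.array([*(np.sin(r)*d/max(r,1e-9)),np.cos(r)])
    else: c=np.array([*d,1.])
    R=np.array(f["R"]);t=np.array(f["t"]); return -R.T@t, R.T@c
def onz(f,p,z,fish=False):
    o,d=ray(f,p,fish); return o+d*(z-o[2])/d[2]
def proj(f,X,fish=False):
    c=np.array(f["R"])@np.array(X)+np.array(f["t"]);F=foc(f)
    if fish:
        s=np.hypot(c[0],c[1]);r=np.arctan2(s,c[2]);return np.array([f["cx"]+F*r*c[0]/max(s,1e-9),f["cy"]+F*r*c[1]/max(s,1e-9)])
    return np.array([f["cx"]+F*c[0]/c[2],f["cy"]+F*c[1]/c[2]])
E
python3 - <<'E'
from h import *
for n in ["top","scene"]:
    f=bot.grab_frame(n); im=f["pixels"]; 
    for th in ["holder","pin","driver","dock","cap","cube","tab_hole"]:
        r=bot.trace(f,th)
        for q in r[:3]:
            ys,xs=np.nonzero(q["region"]); print(n,th,round(q["score"],2),np.round(q["point"],1),xs.min(),xs.max(),ys.min(),ys.max(),"rect",[np.round(v,1) for v in cv2.minAreaRect(np.c_[xs,ys].astype(np.float32))])
    if n=="top":
        a=cv2.resize(im[250:310,460:550],None,fx=8,fy=8,interpolation=cv2.INTER_CUBIC); b=cv2.resize(im[190:300,300:420],None,fx=5,fy=5,interpolation=cv2.INTER_CUBIC)
        cv2.imwrite("pics/t_h.png",a); cv2.imwrite("pics/t_d.png",b)
    else:
        cv2.imwrite("pics/s_h.png",cv2.resize(im[195:245,150:220],None,fx=8,fy=8,interpolation=cv2.INTER_CUBIC)); cv2.imwrite("pics/s_d.png",cv2.resize(im[205:305,250:360],None,fx=5,fy=5,interpolation=cv2.INTER_CUBIC))
E
```

```text
top holder 0.92 [500.  280.3] 473 534 260 295 rect [array([503.4, 277.4]), array([27.6, 59.8]), np.float64(80.5)]
top pin 0.63 [338.5 240.6] 325 364 211 281 rect [array([340.1, 247.1]), array([39.7, 68. ]), np.float64(13.0)]
top pin 0.62 [492.6 277.6] 486 497 275 284 rect [array([491.5, 279.5]), array([ 9., 11.]), np.float64(90.0)]
top dock 0.87 [337.5 252.6] 311 370 202 291 rect [array([340.3, 246.6]), array([45. , 84.5]), np.float64(12.5)]
top dock 0.73 [137.9 264.2] 94 169 243 299 rect [array([133.9, 270.1]), array([75.7, 51.7]), np.float64(7.0)]
top dock 0.3 [493.2 276.1] 486 498 275 284 rect [array([492. , 279.5]), array([ 9., 12.]), np.float64(90.0)]
top cap 0.96 [400.6 218.9] 389 411 211 232 rect [array([400. , 221.5]), array([21., 22.]), np.float64(90.0)]
top cap 0.78 [285.8 223.4] 274 295 214 236 rect [array([284.5, 225. ]), array([22., 21.]), np.float64(90.0)]
top cap 0.59 [349.  216.2] 335 359 205 230 rect [array([347. , 217.5]), array([25., 24.]), np.float64(90.0)]
top cube 0.79 [228.2 287.8] 214 242 271 298 rect [array([228.2, 284.9]), array([24.9, 25.5]), np.float64(74.
[... 658 characters left out ...]
, 21.]), np.float64(90.0)]
scene cap 0.79 [289.8 232.3] 278 298 221 241 rect [array([288., 231.]), array([20., 20.]), np.float64(90.0)]
scene cap 0.63 [292.1 258.8] 272 318 241 276 rect [array([294.2, 259.8]), array([41.9, 38.4]), np.float64(12.1)]
scene cube 0.82 [400.5 262. ] 389 411 249 274 rect [array([400. , 261.5]), array([25., 22.]), np.float64(90.0)]
scene cube 0.61 [201.1 270. ] 195 202 266 272 rect [array([198.5, 269. ]), array([6., 7.]), np.float64(90.0)]
scene cube 0.17 [289.5 255.9] 270 319 240 277 rect [array([293.9, 259.5]), array([41.5, 41.7]), np.float64(17.7)]
scene tab_hole 0.58 [293.4 254.5] 272 319 241 276 rect [array([295.5, 258.5]), array([35., 47.]), np.float64(90.0)]
```

View pics/t_h.png

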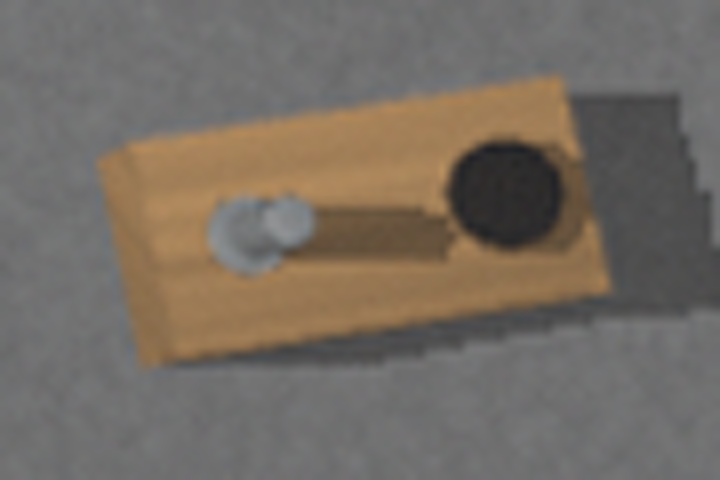

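View pics/t_d.png

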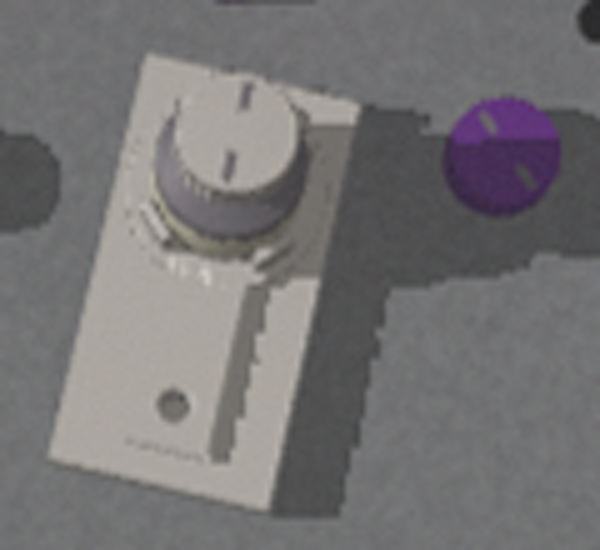

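View pics/s_h.png

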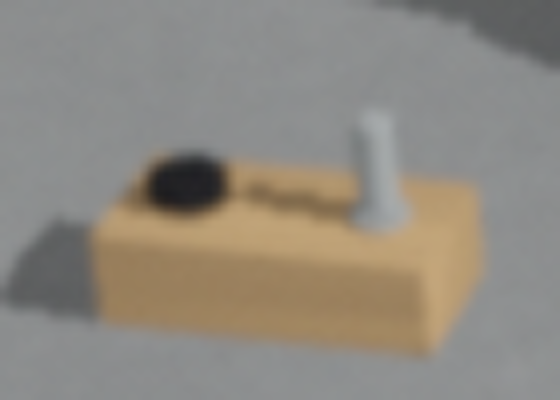

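View pics/s_d.png

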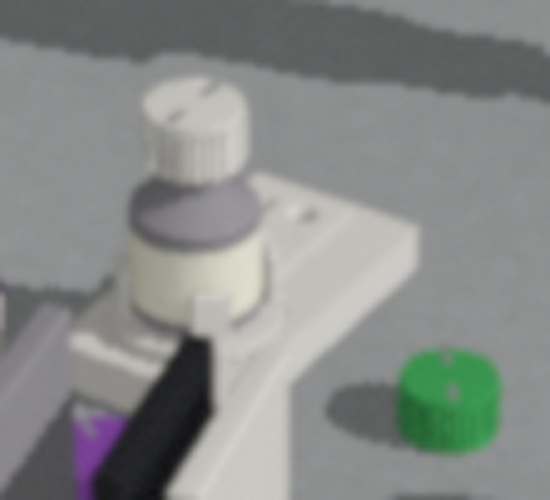

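```bash
python3 - <<'E'
from h import *
f=bot.grab_frame("top"); g=bot.grab_frame("scene")
def u(c,k,x0,y0): return ((c[0]+.5)/k-.5+x0,(c[1]+.5)/k-.5+y0)
T=dict(pintop=((289,221),8,460,250,.076),collar=((248,235),8,460,250,.04),driver=((505,195),8,460,250,.048),hole=((173,405),5,300,190,.035),cap=((236,136),5,300,190,.151))
S=dict(pintop=((375,118),8,150,195,.076),collar=((381,214),8,150,195,.04),driver=((188,180),8,150,195,.048),hole=((302,214),5,250,205,.035),cap=((195,102),5,250,205,.151))
for k in T:
    a=onz(f,u(*T[k][:4]),T[k][4]);b=onz(g,u(*S[k][:4]),S[k][4]);print(k,a.round(4),b.round(4))
for p in [(473.5,269.5),(479.5,294.5),(535,286)]: print(onz(f,p,.036))
E
```

```text
pintop [ 0.4694 -0.2594  0.076 ] [ 0.4706 -0.2566  0.076 ]
collar [ 0.4696 -0.2598  0.04  ] [ 0.4743 -0.2558  0.04  ]
driver [ 0.4795 -0.3273  0.048 ] [ 0.4877 -0.3228  0.048 ]
hole [0.4891 0.0811 0.035 ] [0.4904 0.0814 0.035 ]
cap [0.5841 0.0572 0.151 ] [0.5863 0.0587 0.151 ]
[ 0.4909083  -0.22493017  0.036     ]
[ 0.43611375 -0.23494438  0.036     ]
[ 0.45446302 -0.35664239  0.036     ]
```

```bash
python3 -m handwheel '[[-1,0,0,0,0,0.0269],[-1,0,0,0,0,0.0269],[-1,0,0,0,0,0.0269],[-1,0,0,0,0,0.0269],[-1,0,0,0,0,0.0269],[-1,0,0,0,0,0.0269],[-1,0,0,0,0,0],[-1,0,0,0,0,0]]' -0.2
python3 -m handwheel '[[-1,0,0,0,0,0],[-1,0,0,0,0,0],[-1,0,0,0,0,0],[-1,0,0,0,0,0],[-1,0,0,0,0,0],[-1,0,0,0,0,0],[-1,0,0,0,0,0],[-1,0,0,0,0,0]]'
python3 -m handwheel '[[-1,0,0,0,0,0],[-1,0,0,0,0,0],[-1,0,0,0,0,0],[-1,0,0,0,0,0],[-1,0,0,0,0,0],[-1,0,0,0,0,0],[-1,0,0,0,0,0],[-1,0,0,0,0,0]]'
```

```text
clock: 2.05
position: [0.3511, 0.4184, 0.2081]
tool_rot: [3.142, -0.0, 1.723]
force: [-0.4, 0.1, -0.2]
grip_width: 0.051
clock: 3.05
position: [0.3814, 0.2203, 0.2082]
tool_rot: [3.141, -0.0, 1.723]
force: [0.0, 0.3, -0.5]
grip_width: 0.0512
clock: 4.05
position: [0.4115, 0.0227, 0.2082]
tool_rot: [3.141, -0.0, 1.723]
force: [1.0, 0.9, 0.4]
grip_width: 0.0515
```

```bash
python3 -m handwheel '[[-1,0,0,0,0,0],[-1,0,0,0,0,0],[-1,0,0,0,0,0],[-1,0,0,0,0,0],[-1,0,0,0,0,0],[-1,0,0,0,0,0],[-1,0.3,0,0,0,0],[-1,0.3,0,0,0,0]]'
python3 -m handwheel '[[-1,0,0.5,0,0,0],[-1,0,0.5,0,0,0],[-0.7,0,0.5,0,0,0],[0,0,0,0,0,0]]'
python3 - <<'E'
from h import *
f=bot.grab_frame("wrist"); cv2.imwrite("pics/w1.png",f["pixels"]); print(bot.observe()["position"],bot.observe()["qpos"])
for X in [(.470,-.2585,.076),(.470,-.2585,.04)]: print(proj(f,X,True))
for q in bot.trace(f,"pin")[:3]: print(q["score"],q["point"])
E
```

```text
clock: 5.05
position: [0.4567, -0.1727, 0.2082]
tool_rot: [3.141, -0.0, 1.723]
force: [0.8, 0.4, 0.5]
grip_width: 0.0514
clock: 5.55
position: [0.466, -0.2395, 0.17]
tool_rot: [-3.14, -0.0, 1.721]
force: [-0.0, -0.4, 0.1]
grip_width: 0.0512
[ 0.46633161 -0.23864072  0.17046494] [-0.00361871  0.45277591  0.48950133  1.92253323 -0.28112012  0.83419492
  0.78575037]
[320.44062566 258.11063047]
[320.29635089 242.44387545]
0.83 [318.7, 247.7]
0.15 [320.3, 266.1]
```

View pics/w1.png

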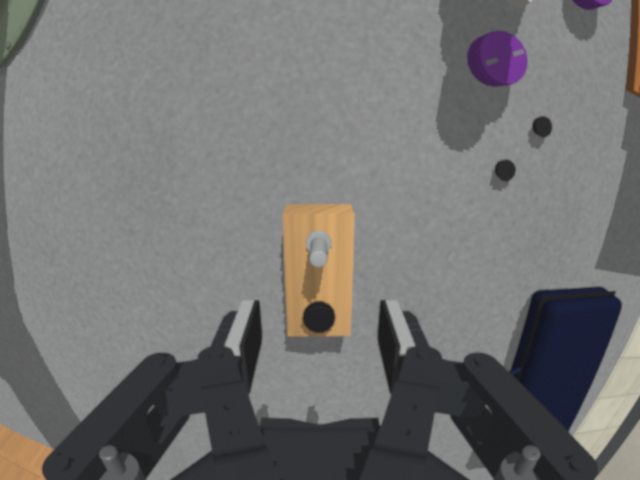

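```bash
python3 - <<'E'
from h import *
f=bot.grab_frame("wrist"); im=f["pixels"]
cv2.imwrite("pics/w1c.png",cv2.resize(im[195:345,270:370],None,fx=4,fy=4,interpolation=cv2.INTER_CUBIC))
print(onz(f,(318.2,259),.076,True),onz(f,(318.3,243),.04,True), bot.observe()["position"])
E
```

```text
[ 0.46927496 -0.25841933  0.076     ] [ 0.46928146 -0.25814591  0.04      ] [ 0.46686915 -0.2378737   0.17096941]
```

View pics/w1c.png

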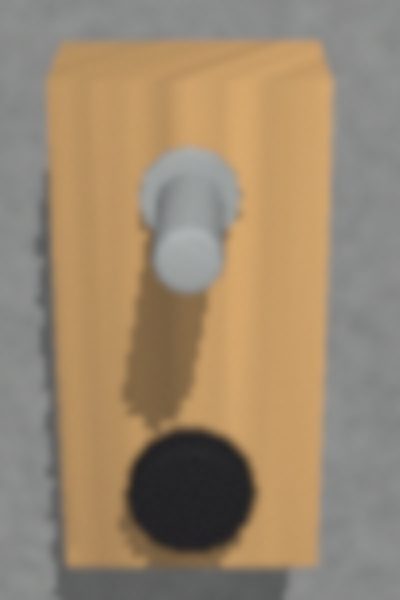

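```bash
python3 -m handwheel '[[-0.83,-0.04,0.4,0,0,0],[0,0,1,0,0,0],[0,0,1,0,0,0],[0,0,1,0,0,0],[0,0,0.8,0,0,0],[0,0,0.5,0,0,0],[0,0,0.3,0,0,0],[0,0,0,0,0,0]]'
python3 - <<'E'
from h import *
f=bot.grab_frame("wrist"); im=f["pixels"]
cv2.imwrite("pics/w2.png",im); print(bot.observe()["position"])
E
```

```text
clock: 6.7
position: [0.4691, -0.259, 0.0457]
tool_rot: [-3.142, -0.0, 1.723]
force: [0.4, 0.2, 0.2]
grip_width: 0.0509
[ 0.46924272 -0.25905407  0.04601035]
```

View pics/w2.png

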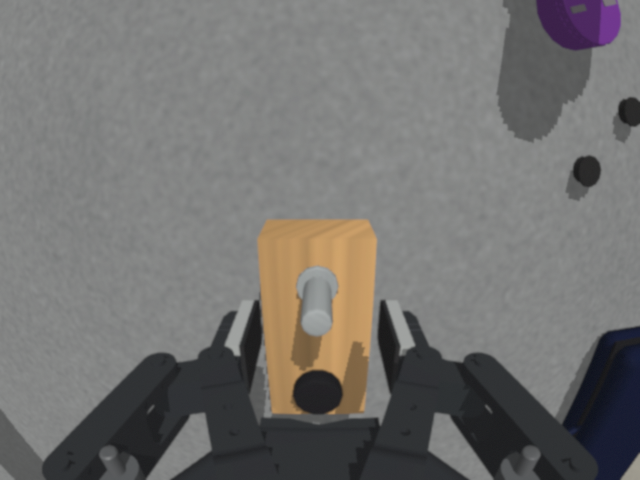

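The pin's top is at (317,322), between the jaws, which are centred near column 319. Closing.

```bash
python3 -m handwheel '[[0,-0.03,0.1,0,0,0],[0,0,0,0,0,0],[0,0,0,0,0,0],[0,0,0,0,0,0],[0,0,0,0,0,0],[0,0,0,0,0,0]]' 1 50
python3 -m handwheel '[[0,0,-0.5,0,0,0],[0,0,-0.8,0,0,0],[0,0,-1,0,0,0],[0,0,-1,0,0,0],[0,0,-1,0,0,0],[0,0,-1,0,0,0],[0,0,0,0,0,0]]'
python3 - <<'E'
from h import *
f=bot.grab_frame("wrist"); im=f["pixels"]
cv2.imwrite("pics/w3.png",im); print(bot.observe()["position"])
E
```

```text
clock: 7.5
position: [0.4683, -0.2593, 0.0434]
tool_rot: [3.141, 0.0, 1.723]
force: [-2.4, -0.1, 7.1]
grip_width: 0.0112
clock: 8.38
position: [0.469, -0.2595, 0.1776]
tool_rot: [3.139, 0.001, 1.723]
force: [0.5, -0.1, -1.3]
grip_width: 0.0107
[ 0.46856976 -0.25912552  0.17642947]
```

View pics/w3.png

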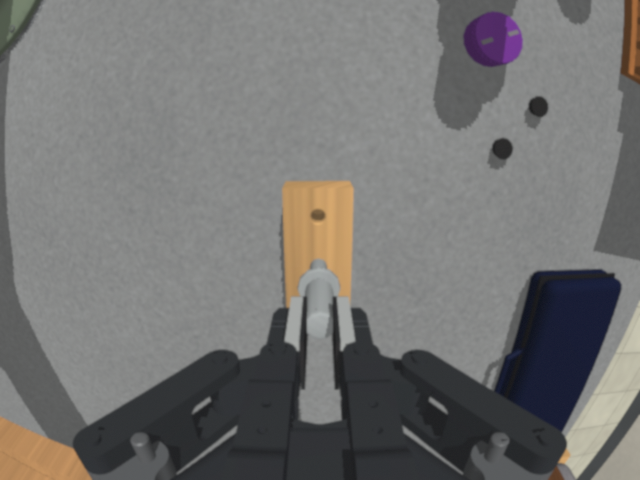

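```bash
python3 -m handwheel '[[0.5,0.2,0,0,0,0],[1,0.2,0,0,0,0],[1,0.2,0,0,0,0],[1,0.2,0,0,0,0],[1,0.2,0,0,0,0],[1,0.2,0,0,0,0],[1,0.2,0,0,0,0],[1,0.2,0,0,0,0]]'
python3 -m handwheel '[[1,0.2,0,0,0,0],[1,0.2,0,0,0,0],[1,0.2,0.3,0,0,0],[1,0.2,0.5,0,0,0],[1,0.2,0.5,0,0,0],[1,0.2,0.5,0,0,0],[0.6,0.1,0.5,0,0,0],[0,0,0,0,0,0]]'
python3 - <<'E'
from h import *
f=bot.grab_frame("wrist"); im=f["pixels"]
cv2.imwrite("pics/w4.png",im); print(bot.observe()["position"],proj(f,(.4895,.081,.035),True))
f=bot.grab_frame("top");cv2.imwrite("pics/t4.png",f["pixels"][180:300,280:440].repeat(4,0).repeat(4,1))
f=bot.grab_frame("scene");cv2.imwrite("pics/s4.png",f["pixels"][140:300,240:400].repeat(4,0).repeat(4,1)[:600])
E
```

```text
clock: 9.43
position: [0.4789, -0.066, 0.1749]
tool_rot: [-3.14, -0.0, 1.723]
force: [0.6, 1.0, -1.0]
grip_width: 0.0109
clock: 10.42
position: [0.4857, 0.1009, 0.117]
tool_rot: [-3.14, 0.001, 1.724]
force: [0.7, -1.3, -1.4]
grip_width: 0.0107
[0.48618927 0.09992269 0.11772326] [319.97329889 265.19002464]
```

View pics/w4.png

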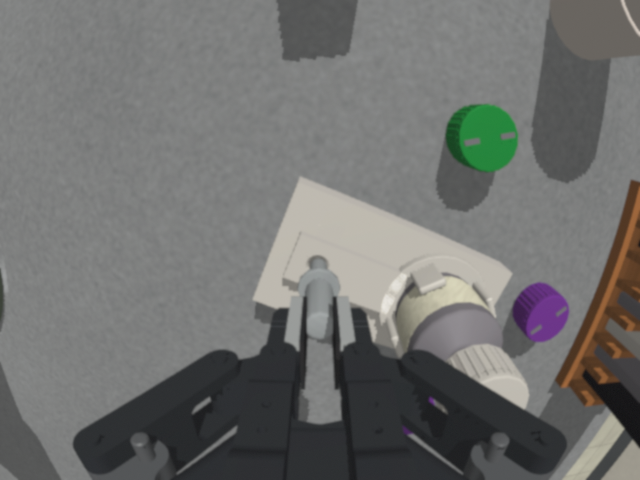

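View pics/s4.png

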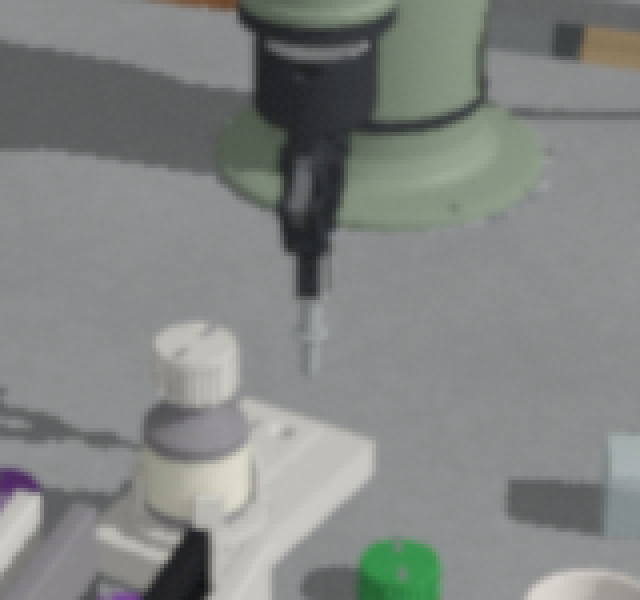

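```bash
python3 -m handwheel '[[-1,0,0,0,0,0],[-0.9,0,0,0,0,0],[0,0,0,0,0,0],[0,0,0,0,0,0]]'
python3 - <<'E'
from h import *
f=bot.grab_frame("wrist"); im=f["pixels"]
np.savez("f5.npz",**f)
cv2.imwrite("pics/w5.png",cv2.resize(im[200:350,230:420],None,fx=4,fy=4,interpolation=cv2.INTER_CUBIC));s=bot.observe(); print(s["position"],s["tool_rot"],proj(f,(.4895,.081,.035),True))
R=Ro.from_euler("xyz",s["tool_rot"]).as_matrix()
p=s["position"]
for z in (.0187,): 
  pass
# pin expected points (centred on tool axis): tip offset
for dz in (-.033,.003,.001,.037): print(dz,proj(f,p+R@np.array([0,0,dz]),True))
E
```

```text
clock: 11.08
position: [0.4939, 0.0533, 0.1184]
tool_rot: [3.141, -0.0, 1.722]
force: [-0.6, 0.6, -0.9]
grip_width: 0.0108
[0.49381869 0.05359753 0.1182985 ] [ 3.14131628e+00 -2.90284917e-04  1.72269244e+00] [318.62453776 199.12385293]
-0.033 [319.03546416 325.2224971 ]
0.003 [318.93634154 287.5979291 ]
0.001 [318.94087464 289.35104577]
0.037 [318.87171964 262.24711329]
```

View pics/w5.png

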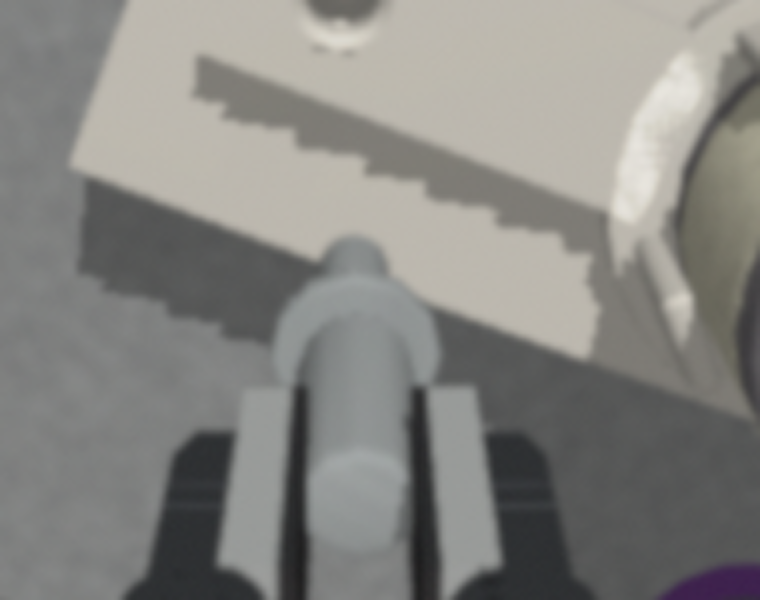

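```bash
python3 - <<'E'
from h import *
f=dict(np.load("f5.npz")); im=f["pixels"]
cv2.imwrite("pics/w5b.png",cv2.resize(im[170:230,275:360],None,fx=9,fy=9,interpolation=cv2.INTER_CUBIC))
E
```

```text
(no output)
```

View pics/w5b.png

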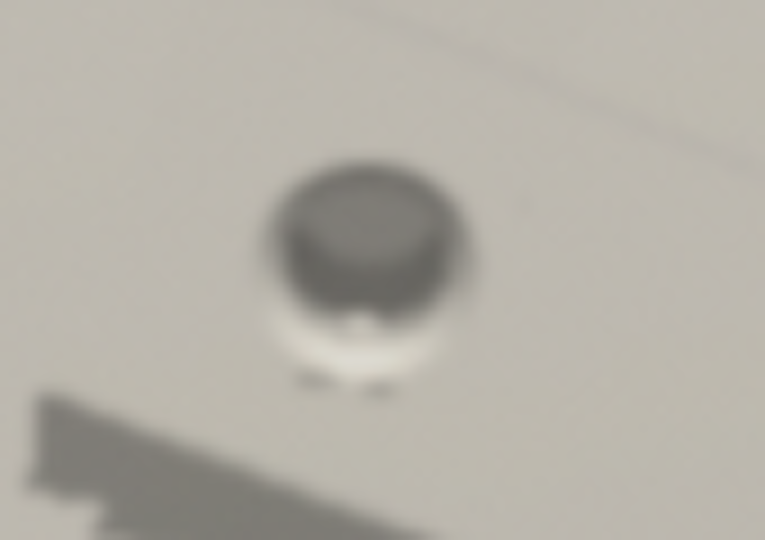

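```bash
python3 - <<'E'
from h import *
f=dict(np.load("f5.npz"))
h=onz(f,(315.3,199.7),.035,True);s=bot.observe();R=Ro.from_euler("xyz",s["tool_rot"]).as_matrix()
p=np.array([.49385,.0535,.1183]); print(h,R.T@(h-p), s["position"])
for q in [(318.95,325),]: print(onz(f,q,.1183+.033,True))
E
```

```text
[0.48730965 0.08025486 0.035     ] [ 0.02741226 -0.00243972  0.08330729] [0.49381869 0.05359753 0.1182985 ]
[0.49375902 0.05369106 0.1513    ]
```

```bash
python3 -m handwheel '[[0,-0.09,0.7,0,0,0],[0,0,0.7,0,0,0],[0,0,0,0,0,0],[0,0,0,0,0,0]]'
python3 - <<'E'
from h import *
f=bot.grab_frame("wrist"); im=f["pixels"]
np.savez("f6.npz",**f)
cv2.imwrite("pics/w6.png",cv2.resize(im[190:340,240:400],None,fx=5,fy=4,interpolation=cv2.INTER_CUBIC));s=bot.observe(); print(s["position"],s["tool_rot"],proj(f,(.4873,.0803,.035),True))
R=Ro.from_euler("xyz",s["tool_rot"]).as_matrix()
p=s["position"]
for dz in (-.033,.037): print(dz,proj(f,p+R@np.array([0,0,dz]),True))
E
```

```text
clock: 11.62
position: [0.4918, 0.0532, 0.0836]
tool_rot: [3.141, -0.0, 1.723]
force: [0.1, 0.7, -0.4]
grip_width: 0.0111
[0.4919205  0.05319476 0.08376121] [ 3.14077075e+00 -9.33002039e-05  1.72289085e+00] [318.30866046 212.61953746]
-0.033 [319.25442413 326.23385155]
0.037 [319.09313595 262.95531631]
```

View pics/w6.png

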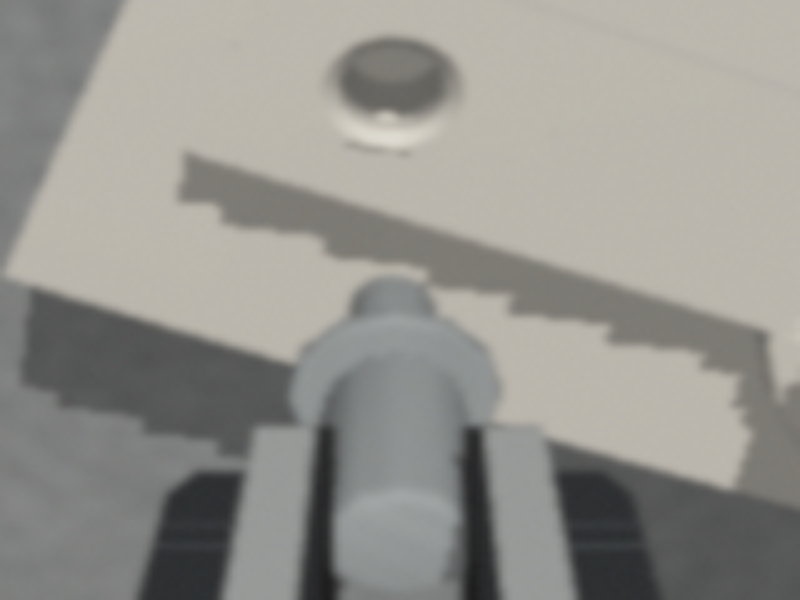

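```bash
python3 - <<'E'
from h import *
f=dict(np.load("f6.npz"));s=bot.observe();R=Ro.from_euler("xyz",s["tool_rot"]).as_matrix()
p=s["position"];print(p)
h=onz(f,(318.3,213.7),.035,True); print(h,R.T@(h-p))
# collar front edge check: point at tool (0.011,0,z)
for dz in (.001,.003,.005): print(dz,proj(f,p+R@np.array([.011,0,-.033+.036-.0+dz-.003]),True))
for d in (0,.004): print(proj(f,p+R@np.array([d,0,.037]),True))
E
```

```text
[0.4919205  0.05319476 0.08376121]
[0.48739641 0.07964171 0.035     ] [ 0.02682254 -0.000505    0.04876332]
0.001 [319.19877102 270.0110195 ]
0.003 [319.19385243 268.40502935]
0.005 [319.18903484 266.83096203]
[319.09313595 262.95531631]
[319.10404373 256.62613835]
```

```bash
python3 -m handwheel '[[0.6,0,0,0,0,0],[0.49,-0.01,0,0,0,0],[0,0,0,0,0,0],[0,0,0.3,0,0,0],[0,0,0.15,0,0,0],[0,0,0.15,0,0,0],[0,0,0,0,0,0]]'
python3 - <<'E'
from h import *
f=bot.grab_frame("wrist"); im=f["pixels"]
cv2.imwrite("pics/w7.png",cv2.resize(im[190:340,240:400],None,fx=5,fy=4,interpolation=cv2.INTER_CUBIC));s=bot.observe(); print(s["position"],s["force"])
f=bot.grab_frame("scene");cv2.imwrite("pics/s7.png",cv2.resize(f["pixels"][180:270,270:370],None,fx=6,fy=6,interpolation=cv2.INTER_CUBIC))
E
```

```text
clock: 12.55
position: [0.4871, 0.0796, 0.0678]
tool_rot: [-3.141, 0.0, 1.722]
force: [-0.1, -0.5, -0.8]
grip_width: 0.011
[0.48717919 0.07963472 0.06796341] [ 0.1852262  -0.0781751  -0.83949228]
```

View pics/w7.png

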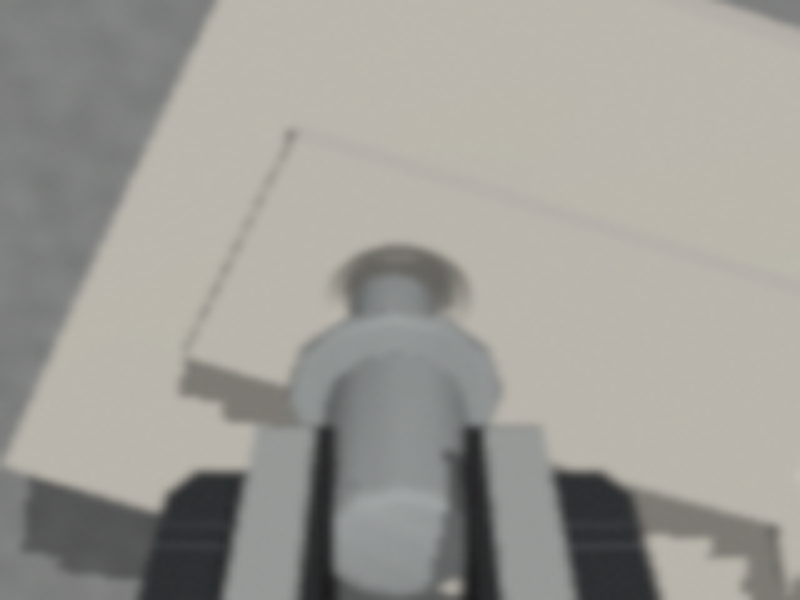

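View pics/s7.png

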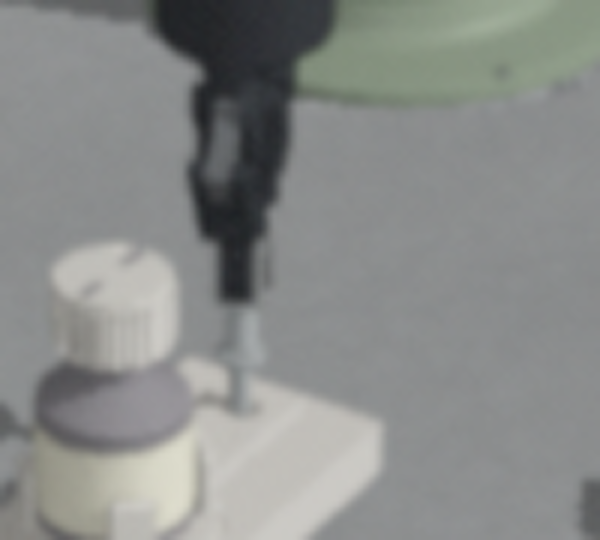

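```bash
python3 -m handwheel '[[0,0.015,0.12,0,0,0],[0,0,0.12,0,0,0],[0,0,0.12,0,0,0],[0,0,0,0,0,0]]'
python3 -m handwheel '[[0,0,0.12,0,0,0],[0,0,0.12,0,0,0],[0,0,0,0,0,0]]'
```

```text
clock: 13.15
position: [0.4874, 0.0798, 0.0588]
tool_rot: [-3.141, 0.0, 1.723]
force: [0.0, 0.1, -0.6]
grip_width: 0.011
clock: 13.52
position: [0.4874, 0.0799, 0.0529]
tool_rot: [-3.141, 0.0, 1.723]
force: [-0.1, -0.0, -0.9]
grip_width: 0.0109
```

```bash
python3 -m handwheel '[[0,0,0.12,0,0,0],[0,0,0.12,0,0,0],[0,0,0.1,0,0,0],[0,0,0,0,0,0]]'
python3 - <<'E'
from h import *
f=bot.grab_frame("wrist"); im=f["pixels"]
cv2.imwrite("pics/w8.png",cv2.resize(im[190:340,240:400],None,fx=5,fy=4,interpolation=cv2.INTER_CUBIC))
f=bot.grab_frame("scene");cv2.imwrite("pics/s8.png",cv2.resize(f["pixels"][180:270,270:370],None,fx=6,fy=6,interpolation=cv2.INTER_CUBIC))
E
```

```text
clock: 14.02
position: [0.4874, 0.0799, 0.0444]
tool_rot: [-3.141, 0.0, 1.723]
force: [-0.5, 0.7, -0.3]
grip_width: 0.0109
```

View pics/w8.png

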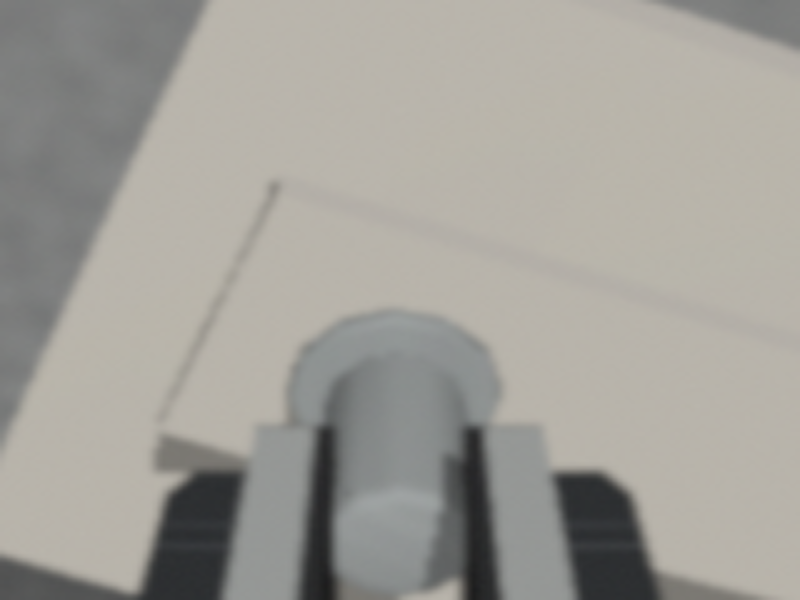

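View pics/s8.png

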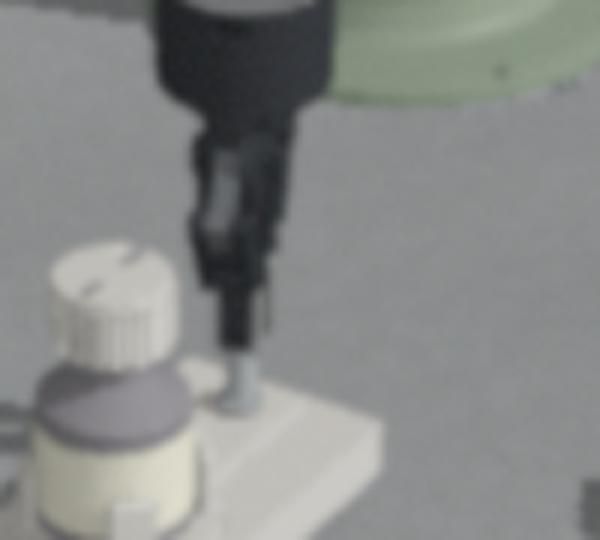

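```bash
python3 -m handwheel '[[0,0,0.05,0,0,0],[0,0,0.05,0,0,0],[0,0,0,0,0,0]]'
python3 -m handwheel '[[0,0,0,0,0,0],[0,0,0,0,0,0],[0,0,0,0,0,0],[0,0,0,0,0,0]]' -0.2
python3 - <<'E'
from h import *
f=bot.grab_frame("wrist"); im=f["pixels"]
cv2.imwrite("pics/w9.png",im)
f=bot.grab_frame("scene");cv2.imwrite("pics/s9.png",cv2.resize(f["pixels"][180:270,270:370],None,fx=6,fy=6,interpolation=cv2.INTER_CUBIC))
E
```

```text
clock: 14.5
position: [0.4877, 0.08, 0.0423]
tool_rot: [3.141, -0.0, 1.723]
force: [-1.6, 0.5, 6.2]
grip_width: 0.011
clock: 15.0
position: [0.4876, 0.0799, 0.0421]
tool_rot: [-3.142, 0.0, 1.723]
force: [0.0, -0.7, 0.3]
grip_width: 0.0515
```

View pics/w9.png

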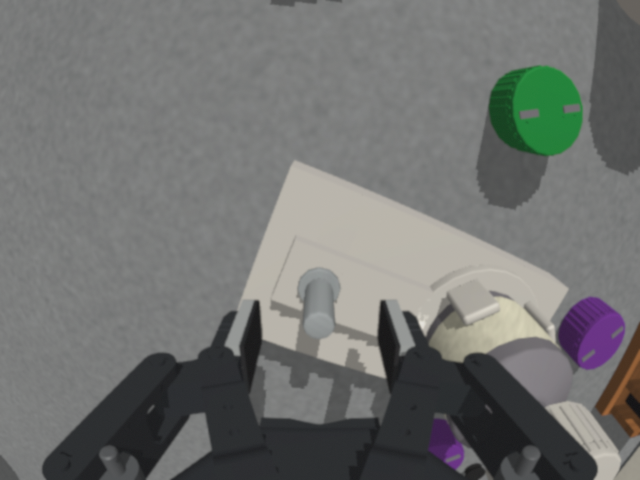

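View pics/s9.png

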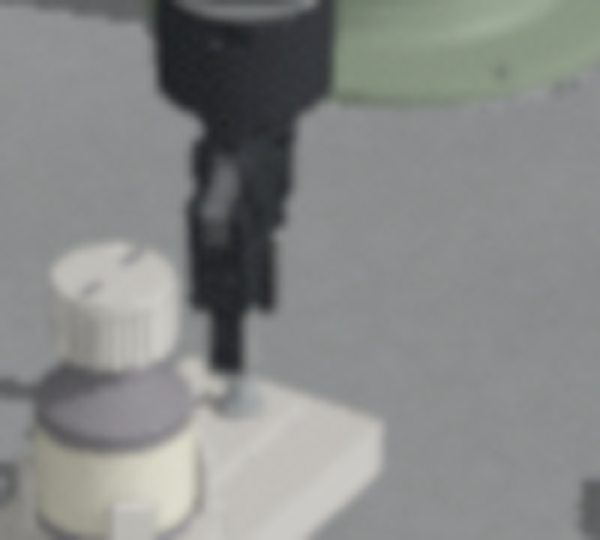

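```bash
python3 -m handwheel '[[0,0,-0.4,0,0,0],[0,0,-1,0,0,0],[0,0,-1,0,0,0],[0,0,-1,0,0,0],[0,0,-1,0,0,0],[0,0,-1,0,0,0],[0,0,-1,0,0,0],[0,0,-1,0,0,0]]' -1
python3 -m handwheel '[[0,0.5,0,0,0,0.0298],[0,0.5,0,0,0,0.0298],[0,0,0,0,0,0.0298],[0,0,0,0,0,0.0298],[0,0,0,0,0,0.0298],[0,0,0,0,0,0]]'
python3 - <<'E'
from h import *
f=bot.grab_frame("wrist"); im=f["pixels"];np.savez("f10.npz",**f)
cv2.imwrite("pics/w10.png",im); s=bot.observe();print(s["position"],s["qpos"],s["tool_rot"]);print(proj(f,(.5846,.0557,.151),True))
f=bot.grab_frame("top");cv2.imwrite("pics/t10.png",f["pixels"])
E
```

```text
clock: 16.1
position: [0.4874, 0.0797, 0.2286]
tool_rot: [3.141, -0.0, 1.722]
force: [0.3, 0.1, 0.1]
grip_width: 0.0852
clock: 16.85
position: [0.5123, 0.0815, 0.2275]
tool_rot: [3.141, 0.0, 0.787]
force: [0.8, -0.9, 0.6]
grip_width: 0.0855
[0.51229296 0.08148254 0.22743787] [-0.82155952  0.41461847  0.74107415  1.88169371 -0.33522991  0.97278961
 -0.7106156 ] [ 3.14151005e+00 -1.05324357e-05  7.90870783e-01]
[420.93553327 196.03106143]
```

View pics/w10.png

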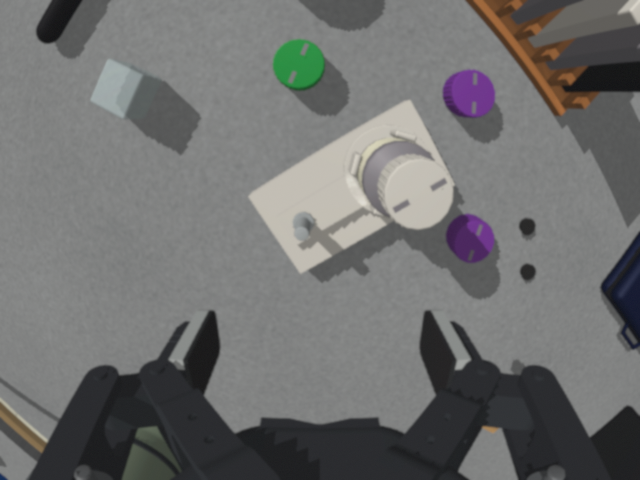

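View pics/t10.png

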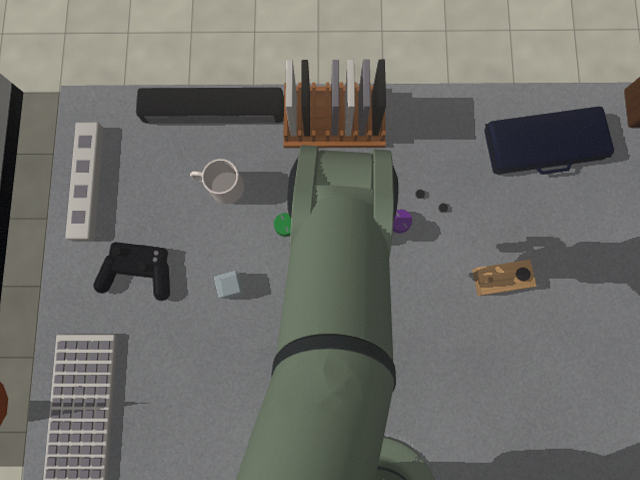

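```bash
python3 - <<'E'
from h import *
f=dict(np.load("f10.npz"));im=f["pixels"]
cv2.imwrite("pics/w10c.png",cv2.resize(im[120:250,280:470],None,fx=4,fy=4,interpolation=cv2.INTER_CUBIC))
for c in [(417,193)]: print(onz(f,c,.151,True))
print(proj(f,(.4876,.08,.075),True),proj(f,(.4876,.08,.039),True))
E
```

```text
[0.58395188 0.05922442 0.151     ]
[300.6051021  233.55202113] [302.32157678 222.55848267]
```

View pics/w10c.png

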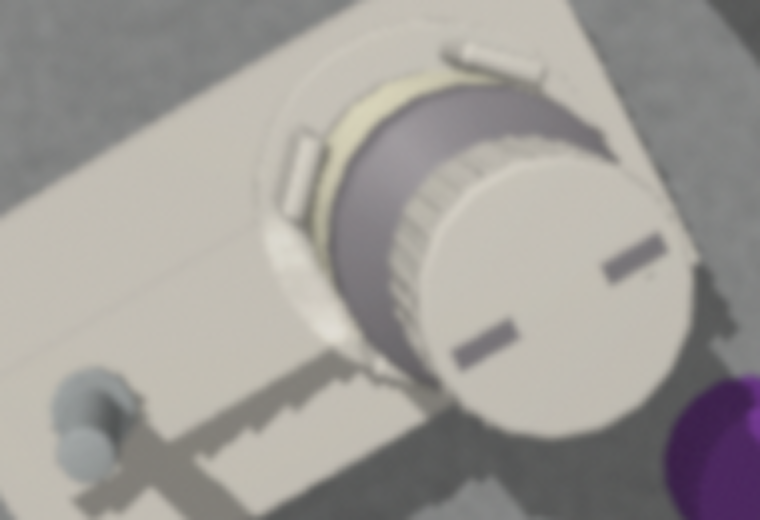

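```bash
python3 -m handwheel '[[0.4,0.8,0,0,0,0],[0.4,0.8,0,0,0,0],[0.4,0.8,0,0,0,0],[0.14,0.34,0,0,0,0],[0,0,0,0,0,0],[0,0,0,0,0,0]]'
python3 - <<'E'
from h import *
f=bot.grab_frame("wrist"); im=f["pixels"];np.savez("f11.npz",**f)
cv2.imwrite("pics/w11.png",im); s=bot.observe();print(s["position"],s["tool_rot"]);print(proj(f,(.5845,.057,.151),True))
E
```

```text
clock: 17.7
position: [0.5839, 0.057, 0.2271]
tool_rot: [-3.141, 0.0, 0.787]
force: [0.7, -0.0, -0.8]
grip_width: 0.0854
[0.5840122  0.0570799  0.22719755] [-3.14114851e+00 -1.10343321e-04  7.87388122e-01]
[319.49593314 241.08640601]
```

View pics/w11.png

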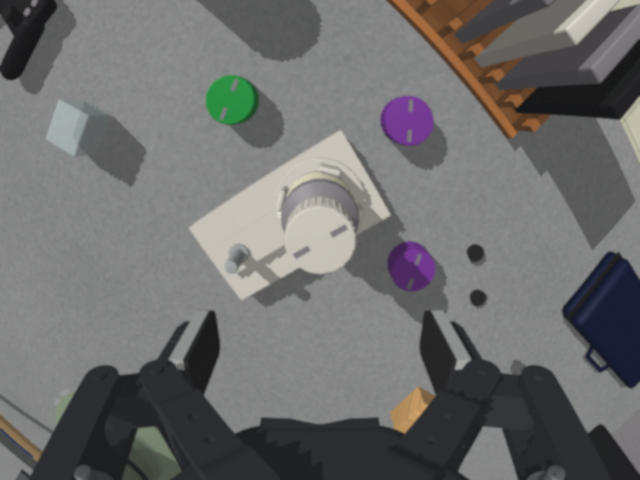

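```bash
python3 -m handwheel '[[0,0,0.8,0,0,0],[0,0,1,0,0,0],[0,0,1,0,0,0],[0,0,0.8,0,0,0],[0,0,0.4,0,0,0],[0,0,0.4,0,0,0],[0,0,0,0,0,0]]'
python3 - <<'E'
from h import *
f=bot.grab_frame("wrist"); im=f["pixels"]
cv2.imwrite("pics/w12.png",im); s=bot.observe();print(s["position"])
f=bot.grab_frame("scene");cv2.imwrite("pics/s12.png",cv2.resize(f["pixels"][180:280,250:350],None,fx=6,fy=6,interpolation=cv2.INTER_CUBIC))
E
```

```text
clock: 18.62
position: [0.5844, 0.0568, 0.1169]
tool_rot: [-3.141, 0.0, 0.787]
force: [-0.2, -0.0, -0.1]
grip_width: 0.0854
[0.5846648  0.05668207 0.1173759 ]
```

View pics/w12.png

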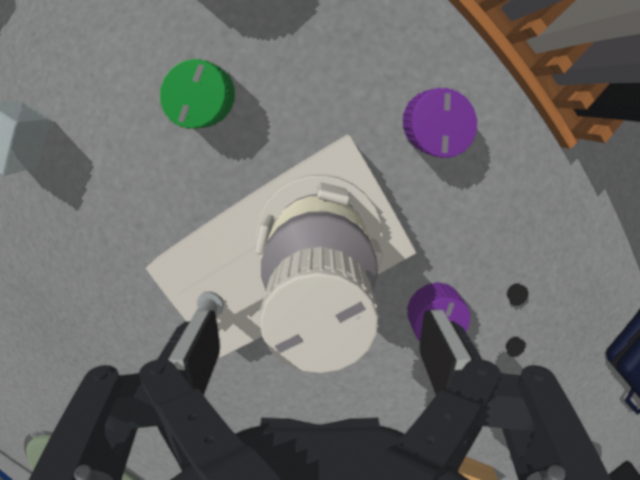

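View pics/s12.png

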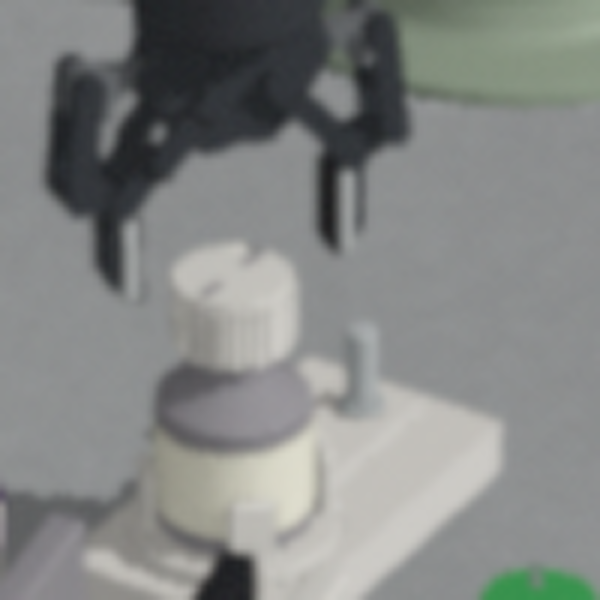

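The cap is centred between the pads, at column 319.5 against 319. The scene view shows the pin standing in the tab with its collar down. Closing on the cap.

```bash
python3 -m handwheel '[[0,0,0,0,0,0],[0,0,0,0,0,0],[0,0,0,0,0,0],[0,0,0,0,0,0],[0,0,0,0,0,0]]' 1 60
python3 - <<'E'
from h import *
f=bot.grab_frame("wrist"); im=f["pixels"]
cv2.imwrite("pics/w13.png",im); s=bot.observe();print(s["position"])
f=bot.grab_frame("scene");cv2.imwrite("pics/s13.png",cv2.resize(f["pixels"][180:280,250:350],None,fx=6,fy=6,interpolation=cv2.INTER_CUBIC))
E
```

```text
clock: 19.35
position: [0.5847, 0.0567, 0.1172]
tool_rot: [3.141, -0.0, 0.786]
force: [0.0, -0.1, 5.1]
grip_width: 0.0472
[0.58473118 0.05668928 0.11724292]
```

View pics/w13.png

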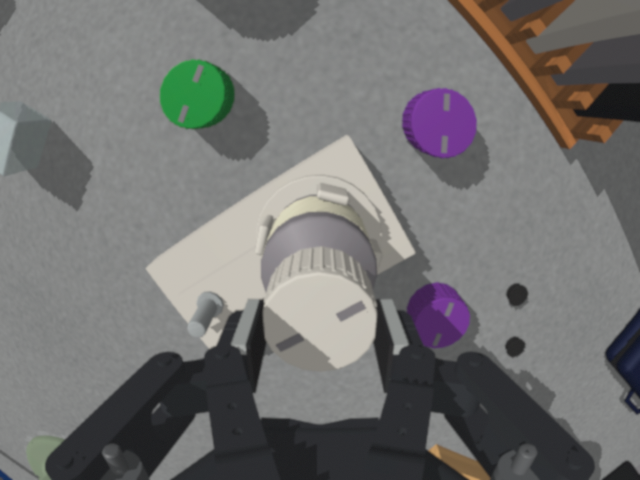

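View pics/s13.png

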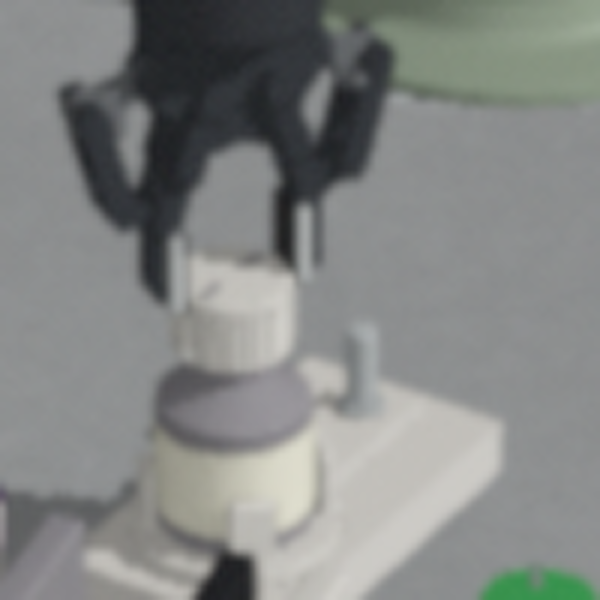

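```bash
python3 -m handwheel '[[0,0,0.06,0,0,0],[0,0,0.08,0,0,0],[0,0,0.08,0,0,0],[0,0,0.02,0,0,0],[0,0,0,0,0,0],[0,0,0,0,0,0]]' 1 70
python3 - <<'E'
from h import *
f=bot.grab_frame("wrist"); im=f["pixels"]
cv2.imwrite("pics/w14.png",im); s=bot.observe();print(s["position"],s["force"])
E
```

```text
clock: 20.2
position: [0.5848, 0.0567, 0.1114]
tool_rot: [3.141, -0.0, 0.786]
force: [-0.8, 0.8, 10.8]
grip_width: 0.0467
[0.58476799 0.05671518 0.11138748] [-0.64728421  1.40111741  8.7170508 ]
```

View pics/w14.png

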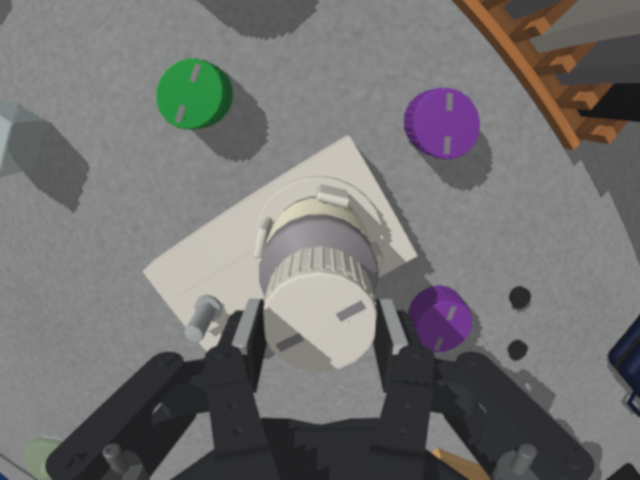

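```bash
python3 -m handwheel '[[0,0,0,0,0,-0.012],[0,0,0,0,0,-0.02],[0,0,0,0,0,-0.025],[0,0,0,0,0,-0.025]]'
python3 -m handwheel '[[0,0,0,0,0,-0.025],[0,0,0,0,0,-0.025],[0,0,0,0,0,-0.025],[0,0,0,0,0,-0.025],[0,0,0,0,0,-0.025],[0,0,0,0,0,-0.025],[0,0,0,0,0,-0.01],[0,0,0,0,0,0]]'
python3 - <<'E'
from h import *
f=bot.grab_frame("wrist"); im=f["pixels"]
cv2.imwrite("pics/w15.png",im); s=bot.observe();print(s["position"],s["force"],s["moment"])
f=bot.grab_frame("scene");cv2.imwrite("pics/s15.png",cv2.resize(f["pixels"][180:280,250:350],None,fx=6,fy=6,interpolation=cv2.INTER_CUBIC))
E
```

```text
clock: 20.75
position: [0.585, 0.0567, 0.1115]
tool_rot: [3.141, -0.0, 1.307]
force: [-0.1, 0.2, 9.4]
grip_width: 0.0464
clock: 21.75
position: [0.5851, 0.0567, 0.1116]
tool_rot: [3.14, 0.0, 2.308]
force: [-1.2, 0.9, 9.6]
grip_width: 0.0466
[0.58509078 0.05670696 0.11154605] [-0.2817634   0.42076506  9.74395387] [0.06773564 0.04183487 0.00992425]
```

View pics/w15.png

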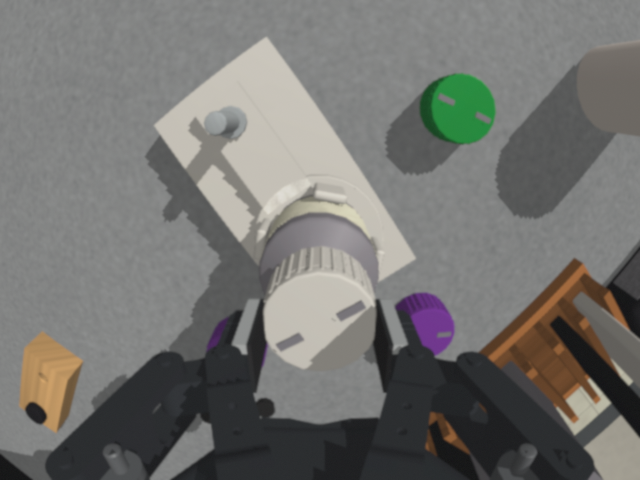

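View pics/s15.png

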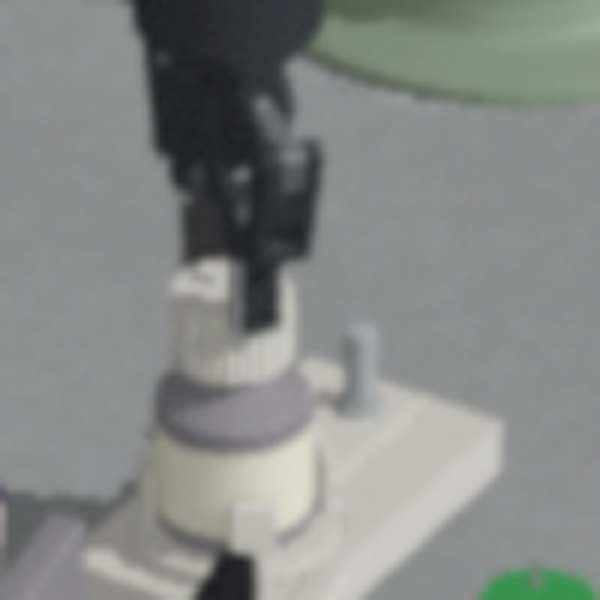

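The cap's bars kept their place in the gripper view at (289,342) and (351,311) while the dock turned about 87°, so the cap has turned with the gripper. The pin is still in. Lifting.

```bash
python3 -m handwheel '[[0,0,-0.15,0,0,0],[0,0,-0.3,0,0,0],[0,0,-0.5,0,0,0],[0,0,-0.6,0,0,0],[0,0,-0.6,0,0,0],[0,0,-0.5,0,0,0],[0,0,-0.2,0,0,0],[0,0,0,0,0,0]]'
python3 -m handwheel '[[0,0,0,0,0,0],[0,0,0,0,0,0],[0,0,0,0,0,0]]'
python3 - <<'E'
from h import *
f=bot.grab_frame("wrist"); im=f["pixels"]
cv2.imwrite("pics/w16.png",im); s=bot.observe();print(s["position"],s["force"])
f=bot.grab_frame("scene");cv2.imwrite("pics/s16.png",cv2.resize(f["pixels"][160:280,230:370],None,fx=5,fy=5,interpolation=cv2.INTER_CUBIC))
E
```

```text
clock: 22.85
position: [0.5846, 0.0567, 0.1825]
tool_rot: [3.141, 0.0, 2.307]
force: [-0.6, -0.6, -0.6]
grip_width: 0.0471
clock: 23.22
position: [0.5845, 0.0566, 0.1821]
tool_rot: [-3.141, -0.0, 2.307]
force: [1.0, 0.3, 0.6]
grip_width: 0.0464
[0.58449267 0.05665635 0.18214494] [ 0.37627916 -0.10865241 -0.37680317]
```

View pics/w16.png

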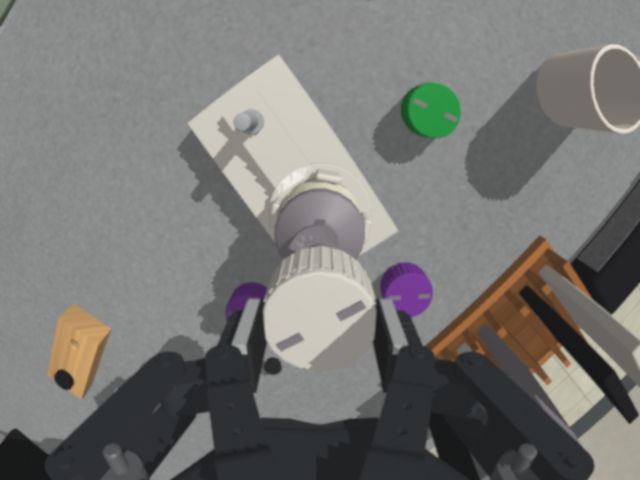

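View pics/s16.png

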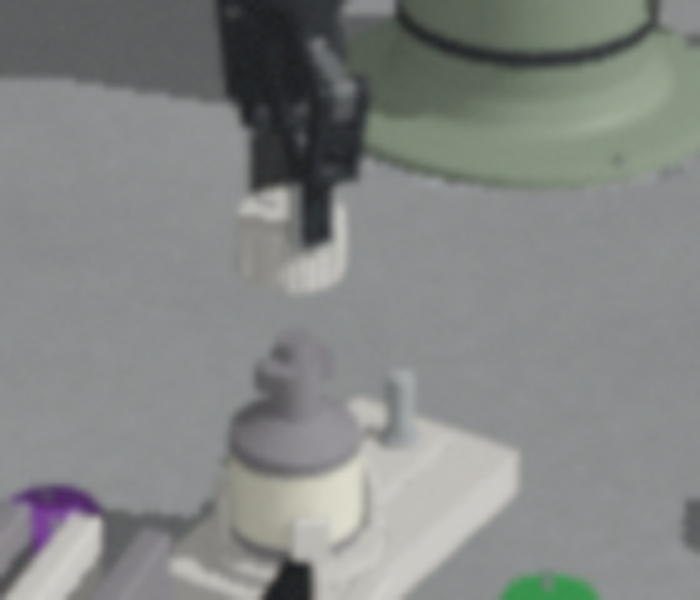

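The cap is off and held upright above the open neck, and the pin is still standing in the tab. Handing in.

```bash
python3 -c "
from workcell import bot
print(bot.job_done()); print(bot.observe()['position'],bot.observe()['grip_width'])"
```

```text
the job is handed in; nothing more can be done
None
the job is handed in; nothing more can be done
```

The bottle is open, and I handed the job in at about 23 s. `job_done()` gives no verdict, so everything below comes from my own checks.

- **Pin:** I took it from the holder and lowered it through the tab into the foot until it seated, with a push of about 6 N. I let go with its tip about 5 mm above the desk, which is 30 mm below the tab's upper face. The last pictures show it upright with its collar on the tab.
- **Cap:** I pressed it down about 5.8 mm at 9–10 N, twisted it about 87° counter-clockwise and lifted it off. It turned with the gripper without slipping, and the pinned dock and bottle did not visibly move.
- **At hand-in:** The cap was held upright (grip set to 70 N), its underside about 50 mm above the mouth and within about 1 mm of the bottle's axis sideways. It was clear of the bottle.
- **Rest of the desk:** I touched nothing else. The driver, thumb caps, gamepad and mug looked unmoved in the pictures that showed them.

**Disagreements:** The camera estimates of the pin hole differed by up to 3 mm. I went with the close wrist view, and the pin went in without resistance. I overshot once on the way to the hole and corrected it. The pads gripped only the upper part of the cap, which was enough.

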